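# Hold the sprung frame vise open at the marker

### The job

Get the sprung spectacle-frame vise ready for me to lay a frame in: press its red lever down until it snaps over and stays down by itself, which frees the sliding jaw, and let go of the lever. Then take the black handle, pull the jaw open until its red pointer stands at the middle of the yellow marker, and keep holding it there against the spring: finish while still holding the handle. Leave the tin, the jar and the spectacle case beside the vise where they are.

Things in the scene. Friction and masses are not known exactly. Their poses are not given: they have to be found in the camera images.
- vise: Grey-based bench vise for spectacle frames, bolted to the desk. Base 300 x 100 x 14 mm (x -155 to +145, y -50 to +50). Origin: on the desk under the fixed jaw, on the centre line; z up; the jaw opens towards -x, the red lever is at the +x end, the scale and the yellow marker lie along the -y edge. All but the handle and lever stay below 62 mm.
- jaw: Blue sliding jaw; origin and axes coincide with the vise's when shut (start) and move up to 58 mm along the vise's -x. A spring pulls it shut: 5 N when shut, rising to 11 N at 50 mm. The lever's nose blocks it shut until the lever is latched down; it never stays open by itself. The marker lies at an opening of 28 to 50 mm.
- handle_grip (a point): Grip point of the black upright handle on the jaw, 82 mm above the desk, 18 mm below the handle's top. The handle is 16 mm along the vise's x, 36 mm along its y, and stands free from 48 to 100 mm above the desk. Behind it (+x) there is 27 mm to the jaw plate, whose top is 60 mm above the desk, so fingertips kept above that are clear. Moves with the jaw.
- pointer (a point): Tip of the red pointer on the sliding jaw's -y side, 22 mm above the desk; moves with the jaw.
- mark (a point): Middle of the yellow marker clip (8 mm wide along the vise's x, 26 mm long across it) on the scale edge of the vise, at the pointer's height, 2 mm to the side of the pointer's path; axes as the vise. When the pointer is at the mark, its offset from it along the vise's x is 0.
- lever_pad (a point): Centre of the top of the lever's ribbed red pad (38 x 38 mm), at the start 54 mm above the desk and at vise x 125 mm; snapped down it is 31 to 32 mm above the desk, tilted down towards +x.
- lever: Red release lever; origin on its hinge axis, which runs along the vise's y at vise x 62 mm, 40 mm above the desk; its axes are the vise's at the start and turn about y as the pad end goes down, by 0.36 rad on its stop. Springs back up below about 0.22 rad; past that it snaps down by itself and stays at about 0.35. Takes 8 to 15 N at its pad to get over.
- screw_tin: Round silvery screw tin, 55 mm across, 25 mm tall, loose on the desk at the vise's -y side; leave alone. Origin under its centre.
- cloudy_jar: Small glass jar, 32 mm across, 42 mm tall, loose at the vise's +y side near the lever; leave alone. Origin under its centre.
- lens_case: Dark blue-grey spectacle case, 60 x 160 x 22 mm, lying at the vise's +y side; leave alone. Origin under its centre, long axis its own y.

How it is judged (in metres and radians):
On the way, in this order (a step that is already met when the one before it is completed fails the run):
1. the lever has snapped down, the robot has let go of it and it stays down (angle between lever's own z axis and vertical above 0.31 rad and contact force between each of the arm, the fingers and lever below 0.5 N), for 0.3 s.
2. the jaw is held by its handle with the pointer at the marker (all of step 1 and x of pointer in the frame of mark between -0.004 and 0.004 m and contact force between the fingers and jaw above 3 N and distance between the grasp point and handle_grip below 0.05 m and linear speed of jaw below 0.01 m/s), for 0.5 s.
At the end, for the whole second after the job is handed in: The lever is latched down (turned more than 0.31 rad) and not touched; the fingers hold the jaw (more than 3 N, TCP within 50 mm of the handle's grip point) and keep the jaw still (under 10 mm/s) with the pointer within 4 mm of the middle of the marker along the vise, i.e. within the marker's width (all of step 2); the arm keeps its last pose, push and grip.
It fails at once if the tin beside the vise was displaced by more than 15 mm (distance of screw_tin from where it was at the start of the episode above 0.015 m).
It fails at once if the jar beside the vise was displaced by more than 15 mm (distance of cloudy_jar from where it was at the start of the episode above 0.015 m).
It fails at once if the spectacle case beside the vise was displaced by more than 15 mm (distance of lens_case from where it was at the start of the episode above 0.015 m).
It also fails if it takes over 38 s, if anything falls off the work surface, if the arm or the gripper's body presses on something with over 40 N, if the wrist force passes 120 N, or if a joint passes its speed limit or range.

### The arm

A 6-joint arm with a two-finger parallel gripper is mounted at the origin on a cart in front of the work surface, level with it; the furniture and walls round the work are solid. World frame = base frame: x ahead of the robot, y to its left, z up, the work surface at z = 0. Lengths are in mm, angles in rad, forces in N, time in s.
With the tool pointing down it reaches from about 400 to 925 mm from the base axis. Payload 12.5 kg.
Tool frame: the origin (TCP) lies between the finger pads, 19 mm behind the fingertips; this is the grasp point; z points along the fingers, y is the line along which they close (so a half turn about z gives the same grasp; the last joint's range is limited). The gripper opens to 95 mm and grips with 3 to 60 N. Pads are 20 mm wide; open, the fingers measure 119 mm over their backs; the gripper's body (75 mm by 180 mm) begins 59 mm behind the grasp point.
Start: joints at [-1.375, 0.491, 1.559, -0, 1.092, -0.106], TCP at [185.797, -596.761, 233.461] pointing down, gripper open.
Joint ranges: [-3.1, 3.1], [-0.84, 2.19], [0.05, 2.79], [-1.13, 4.28], [0.06, 2.93], [-2.69, 2.69]. Speed limits (rad/s): [2.22, 2.22, 2.79, 3.14, 3.14, 3.14].

### API

Orientations are given as [roll, pitch, yaw] about the fixed x, y, z axes, in that order (R = Rz(yaw) Ry(pitch) Rx(roll)).
In Python, from cell import * gives the robot as it stands. The module is installed in compiled form; this text tells all that it offers.
- The arm moves only by the tool arm_command, never from a script. Its arguments are lists of equal length, an entry for each row: "delta_pos": the shift along the world's x, y, z in units of 250 mm (1.0 is 250 mm), a list of three; "delta_rot": the turn, a rotation vector about the world's x, y, z in units of 90 degrees (1.0 is 90 degrees), a list of three; "claw": the closure, from 0 (fully open) to 1 (shut). In form: {"delta_pos": [[tx, ty, tz], ...], "delta_rot": [[wx, wy, wz], ...], "claw": [claw, ...]}. A call has exactly 5 rows; each row is the pose to reach, as a shift and turn from the pose commanded when the call began; what a row does not reach only later rows make up. A row lasts 1/12 s, in which the tool goes at most 41.7 mm and 7.16 degrees, less where a joint would pass 70% of its speed; a pose out of reach is approached as far as the arm can. A call with a number of a shift or a turn outside -1 to 1 is refused whole. A call with a gripper value outside its range is refused whole. The fingers move at their own pace and stop on an object; the grip force is fixed at half the most. Time passes only in rows, so rows that repeat a pose let the fingers close, or fill a call up. It gives the time, the measured TCP pose, the force, the opening and the grip force at its end, in the units of the state.
- state(): the state, without advancing time (a new reading comes with each control period).
- read_camera(name): name is "side" or "top" or "wrist"; returns the picture (384x512x3 uint8, red, green, blue); there is no depth.
- calibration(name): a dict with "camera_matrix" (3x3 intrinsics, pixels), "T" (4x4, takes a point from camera to world coordinates). Camera axes: x right, y down, z forward; pixel columns grow to the right and rows downward; lengths in mm; the calibration is good to about 2 mm. The wrist camera is an equidistant fisheye: a pixel r from the principal point sees the ray r / f radians off the axis. A picture is of the moment at which its call begins: read the wrist's pose just before it. calibration takes no time and is no camera call; for the wrist camera it gives the pose at the moment of the call.
- job_done(): hands the job in; it is judged then, once.
The state is a dict: "t": time; "joints": joint angles; "qvel": joint speeds; "tau": joint torques, N m; "eef_pos": TCP position; "tcp_rot": TCP orientation; "ft_force": force on the tool from outside, world axes, zero at the start; "moment": the same for the moment, N m; "opening": opening from 0.0 (shut) to 1.0 (fully open); "grip_force": force on a finger pad.
Only numpy, scipy, OpenCV 4.12 (cv2) and the standard library are available. Lean on these libraries where they do the work, as an engineer would, in place of code of your own. Each camera call takes 0.05 s, during which the arm holds its last target. There are 200 camera calls.

## Working session

There is one attempt and no reset: what is moved stays moved. The work goes in short steps, Python scripts to look and compute and a tool call to move; the robot and the scene stay as the last step left them, time stands still between calls to the robot, and variables do not carry over. Pictures are saved under pics/ and viewed, at most 10 in all, crops included, and the job is handed in when it is done.

Besides the shell and the picture viewer there is one more tool, called after "Request:" in YAML: its name, and indented under it one key for each argument. arm_command: Moves the arm, as the interface text tells. Shifts and turns lie within -1 to 1; 1 stands for 250 mm of shift or 90 degrees of turn. Its arguments: {"type":"object","properties":{"delta_pos":{"type":"array"},"delta_rot":{"type":"array"},"claw":{"type":"array"}},"required":["delta_pos","delta_rot","claw"]}

```bash
mkdir -p pics; python3 - <<'E'
from cell import *
import cv2,numpy as np
s=state();print(s)
for n in("side","top"):
    im=read_camera(n);cv2.imwrite(f"pics/{n}0.png",im[:,:,::-1])
    c=calibration(n);print(n,np.round(c["camera_matrix"],1).tolist(),np.round(c["T"],3).tolist())
a=cv2.imread("pics/side0.png");b=cv2.imread("pics/top0.png")
E
```

```text
{'t': 0.0, 'joints': array([-1.37457943e+00,  4.91521963e-01,  1.55945621e+00, -3.19228919e-05,
        1.09168639e+00, -1.05598795e-01]), 'qvel': array([ 0.00026303,  0.0024644 , -0.00010007, -0.00045338,  0.0004919 ,
        0.00088338]), 'tau': array([-3.45062304e-03, -6.12656951e+01, -2.58184254e+01,  6.91334903e-02,
        4.82185779e-02, -5.14414000e-05]), 'eef_pos': array([ 185.75534699, -596.52211712,  232.8827648 ]), 'tcp_rot': array([-3.14052373e+00, -8.48274066e-05,  3.01830375e-01]), 'ft_force': array([ 0.72716626, -0.09480124,  0.64916744]), 'moment': array([-0.06871593,  0.02035307,  0.01442873]), 'grip_force': 0.0, 'opening': 0.9996547881470753}
side [[434.6, 0.0, 263.8], [0.0, 434.6, 189.9], [0.0, 0.0, 1.0]] [[-0.945, -0.19, 0.268, 355.06], [-0.328, 0.596, -0.733, 785.273], [-0.021, -0.78, -0.625, 602.8], [0.0, 0.0, 0.0, 1.0]]
top [[480.0, 0.0, 251.5], [0.0, 480.0, 191.5], [0.0, 0.0, 1.0]] [[-0.021, -0.997, 0.079, 514.455], [-0.999, 0.018, -0.028, 149.593], [0.026, -0.079, -0.996, 990.023], [0.0, 0.0, 0.0, 1.0]]
```

View pics/top0.png

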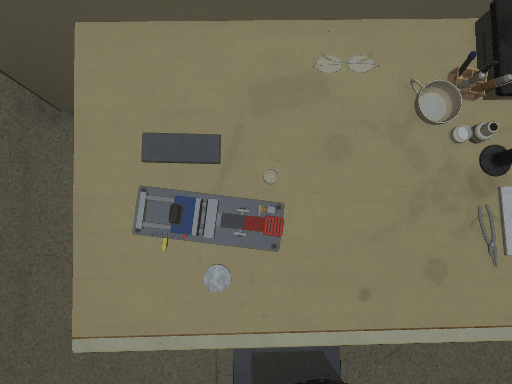

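View pics/side0.png

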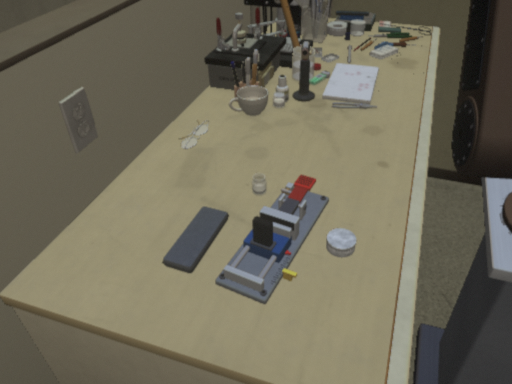

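The top view shows the vise from about (135,187) to (283,250). The handle is at (176,213), the lever pad at (273,226), the yellow mark at (165,244), the tin at (217,278), the jar at (270,176) and the case at (181,148). The side view shows the same layout, with the handle at (263,230) and the pad at (302,187).

```bash
cat > h.py <<'E'
import cv2,numpy as np
from cell import *
def ray(c,u,v,z):
    K,T=c["camera_matrix"],c["T"]
    d=T[:3,:3]@np.linalg.solve(K,[u,v,1]);o=T[:3,3]
    return (o+d*(z-o[2])/d[2])
def blobs(im,lo,hi,mina=6):
    hsv=cv2.cvtColor(im,cv2.COLOR_BGR2HSV);m=cv2.inRange(hsv,lo,hi)
    n,l,s,c=cv2.connectedComponentsWithStats(m)
    return [(s[i][:5].tolist(),c[i].round(1).tolist()) for i in range(1,n) if s[i][4]>=mina],m
E
python3 - <<'E'
from h import *
for n in("top","side"):
    im=cv2.imread(f"pics/{n}0.png");c=calibration(n)
    for nm,lo,hi,z in(("red",(0,150,90),(6,255,255),22),("yel",(24,170,120),(34,255,255),22),("blue",(105,130,50),(125,255,255),30),("black",(0,0,0),(180,110,48),100)):
        for b,ce in blobs(im,lo,hi)[0]:
            if 120<b[0]<330 and 160<b[1]<290: print(n,nm,b,ce,ray(c,*ce,z).round(1))
im=cv2.imread("pics/top0.png");c=calibration("top")
# base: bluish grey vs. wooden desk
m=cv2.inRange(cv2.cvtColor(im,cv2.COLOR_BGR2HSV),(15,60,90),(30,140,255))
m=cv2.bitwise_not(m);m2=np.zeros_like(m);m2[165:300,120:300]=m[165:300,120:300]
m2=cv2.morphologyEx(m2,cv2.MORPH_OPEN,np.ones((7,7)))
for k in cv2.findContours(m2,0,2)[0]:
    r=cv2.minAreaRect(k);print(r); print([ray(c,*p,14).round(1)[:2].tolist() for p in cv2.boxPoints(r)])
x=cv2.resize(im[165:305,120:300],None,fx=4,fy=4,interpolation=2);cv2.imwrite("pics/topc.png",x)
E
```

```text
top red [244, 216, 40, 20, 482] [263.5, 224.3] [524.4  99.7  22. ]
top red [183, 235, 3, 4, 7] [183.9, 236.3] [503.7 259.7  22. ]
top blue [171, 197, 24, 36, 388] [185.3, 214.8] [546.4 255.6  30. ]
top black [197, 203, 5, 32, 56] [199.1, 217.9] [537.9 222.6 100. ]
top black [169, 204, 13, 20, 113] [176.5, 212.7] [548.3 264.1 100. ]
top black [169, 213, 3, 7, 13] [169.8, 216.2] [542.1 276.4 100. ]
side red [290, 176, 26, 24, 329] [301.6, 186.9] [529.7  69.7  22. ]
side red [286, 251, 4, 3, 9] [287.1, 252.2] [504.5 261.8  22. ]
side blue [245, 232, 8, 11, 44] [248.9, 237.6] [580.4 255.7  30. ]
side blue [272, 234, 17, 20, 194] [279.1, 242.9] [523.  251.4  30. ]
side black [253, 214, 41, 33, 586] [265.6, 229.1] [533.4 293.2 100. ]
((217.0, 277.5), (27.0, 26.0), 90.0)
[[447.3, 220.9], [446.1, 168.7], [392.5, 169.6], [393.7, 221.6]]
((208.6461639404297, 218.33078002929688), (148.96571350097656, 49.861961364746094), 7.125016689300537)
[[510.8, 365.4], [610.6, 352.9], [567.3, 53.1], [467.3, 68.3]]
((270.0, 176.0), (14.0, 14.0), 90.0)
[[637.6, 97.8], [637.1, 69.1], [608.3, 69.8], [608.8, 98.5]]
```

View pics/topc.png

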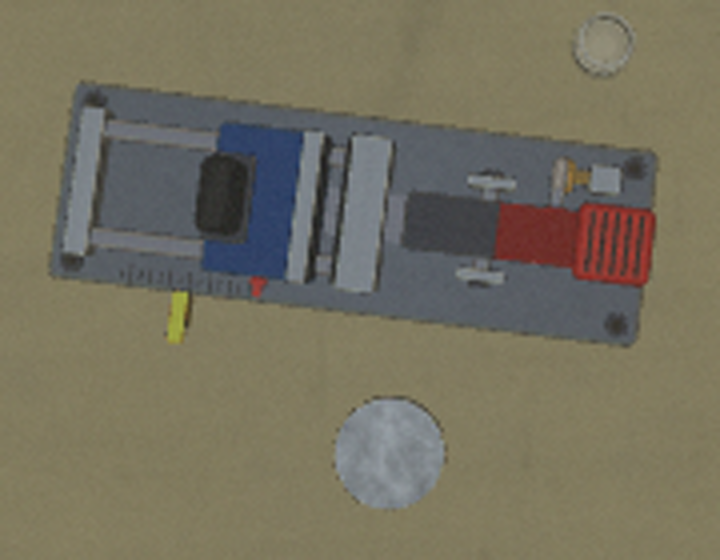

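The crop shows the pad centre at crop (614,245), the handle top at (222,195), the pointer tip at (258,296) and the middle of the yellow mark at (178,317).

```bash
python3 - <<'E'
from h import *
c=calibration("top");O=np.array([538.4,205.7]);ex=np.array([-.144,-.9896]);ey=np.array([.9896,-.144])
f=lambda u,v:(120+u/4-.4,165+v/4-.4)
for n,p,z in(("pad",(614,245),54),("handletop",(222,195),100),("tip",(258,294),22),("mark",(178,317),24)):
    w=ray(c,*f(*p),z);d=w[:2]-O;print(n,w.round(1),"vise",round(d@ex,1),round(d@ey,1))
cs=calibration("side");im=cv2.imread("pics/side0.png")
b,m=blobs(im,(20,150,100),(36,255,255));
for s,ce in b:
    if 200<s[1]<300:
        w=ray(cs,*ce,22);d=w[:2]-O;print("side yel",s,ce,w.round(1),d@ex,d@ey)
w=ray(cs,287.1,252.2,22);d=w[:2]-O;print("side ptr",d@ex,d@ey)
w=ray(cs,302.5,187,54);print("side pad",w)
im=cv2.imread("pics/top0.png");
for s,ce in blobs(im,(20,150,100),(36,255,255))[0]:
    if s[0]<200:
        w=ray(c,*ce,22);d=w[:2]-O;print("top yel",s,ce,w.round(1),d@ex,d@ey)
x=cv2.resize(cv2.imread("pics/side0.png")[165:305,200:380],None,fx=4,fy=4,interpolation=2);cv2.imwrite("pics/sidec.png",x)
E
```

```text
pad [520.7  82.7  54. ] vise 124.2 0.2
handletop [547.1 266.6 100. ] vise -61.6 -0.1
tip [500.1 259.4  22. ] vise -47.6 -45.6
mark [489.6 299.   24. ] vise -85.3 -61.7
side ptr -50.60522786980184 -41.59160115219635
side pad [518.30058518 108.90794403  54.        ]
top yel [164, 240, 3, 4, 6] [165.2, 241.5] [494.2 297.1  22. ] -84.03660708056098 -56.93400301719001
top yel [162, 247, 4, 3, 7] [163.6, 247.9] [481.5 300.3  22. ] -85.4420247765213 -69.91175393154415
```

View pics/sidec.png

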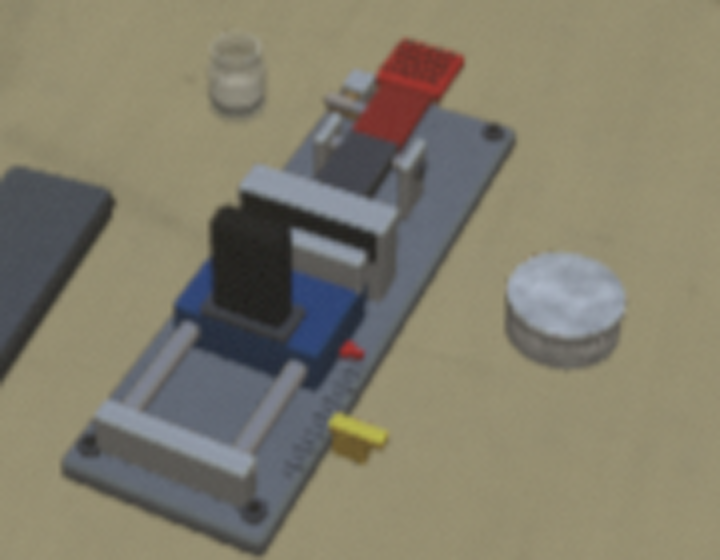

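The crop shows the pointer at (351,351), the mark at (358,430), the handle at (252,262) and the pad at (425,62), which matches the top view. I'll move to above the pad now, with the gripper's closing axis turned along the vise's x.

Request:
arm_command:
  delta_pos:
    - [0.56, 0.56, 0]
    - [0.56, 0.56, 0]
    - [0.56, 0.56, 0]
    - [0.56, 0.56, 0]
    - [0.56, 0.56, 0]
  delta_rot:
    - [0, 0, -0.284]
    - [0, 0, -0.284]
    - [0, 0, -0.284]
    - [0, 0, -0.284]
    - [0, 0, -0.284]
  claw: [1, 1, 1, 1, 1]

```text
t: 0.52
eef_pos: [327.1, -454.6, 233.3]
tcp_rot: [-3.141, 0.0, -0.149]
ft_force: [1.0, -1.3, 0.6]
opening: 0.707
grip_force: 0.0
```

Request:
arm_command:
  delta_pos:
    - [0.38, 0.72, 0]
    - [0.38, 0.72, 0]
    - [0.38, 0.72, 0]
    - [0.38, 0.72, 0]
    - [0.38, 0.72, 0]
  delta_rot:
    - [0, 0, 0]
    - [0, 0, 0]
    - [0, 0, 0]
    - [0, 0, 0]
    - [0, 0, 0]
  claw: [1, 1, 1, 1, 1]

```text
t: 0.93
eef_pos: [421.3, -274.5, 233.4]
tcp_rot: [-3.141, 0.0, -0.144]
ft_force: [0.7, -0.7, -0.3]
opening: 0.358
grip_force: 0.0
```

Request:
arm_command:
  delta_pos:
    - [0.24, 0.76, 0]
    - [0.24, 0.76, 0]
    - [0.24, 0.76, 0]
    - [0.24, 0.76, 0]
    - [0.24, 0.76, 0]
  delta_rot:
    - [0, 0, 0]
    - [0, 0, 0]
    - [0, 0, 0]
    - [0, 0, 0]
    - [0, 0, 0]
  claw: [1, 1, 1, 1, 1]

```text
t: 1.35
eef_pos: [481.0, -84.0, 233.4]
tcp_rot: [-3.141, 0.0, -0.144]
ft_force: [0.5, -0.8, -0.3]
opening: 0.026
grip_force: 0.0
```

Request:
arm_command:
  delta_pos:
    - [0.16, 0.676, -0.4]
    - [0.16, 0.676, -0.4]
    - [0.16, 0.676, -0.4]
    - [0.16, 0.676, -0.4]
    - [0.16, 0.676, -0.4]
  delta_rot:
    - [0, 0, 0]
    - [0, 0, 0]
    - [0, 0, 0]
    - [0, 0, 0]
    - [0, 0, 0]
  claw: [1, 1, 1, 1, 1]

```text
t: 1.77
eef_pos: [520.6, 84.6, 131.9]
tcp_rot: [3.141, 0.001, -0.144]
ft_force: [0.2, -0.9, 0.5]
opening: 0.007
grip_force: 0.0
```

```bash
python3 - <<'E'
from h import *
print(state()["eef_pos"])
im=read_camera("wrist");cv2.imwrite("pics/w1.png",im[:,:,::-1])
E
```

```text
[520.57511344  84.58775958 131.91925849]
```

View pics/w1.png

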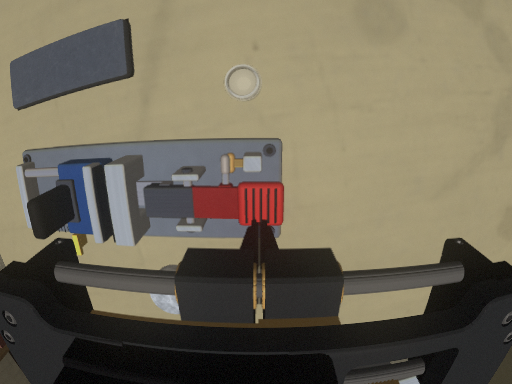

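The wrist view shows the closed fingers (column 258) over the pad, whose centre is at (261,203). I'll press down in stages.

Request:
arm_command:
  delta_pos:
    - [0, 0, -0.12]
    - [0, 0, -0.22]
    - [0, 0, -0.26]
    - [0, 0, -0.3]
    - [0, 0, -0.32]
  delta_rot:
    - [0, 0, 0]
    - [0, 0, 0]
    - [0, 0, 0]
    - [0, 0, 0]
    - [0, 0, 0]
  claw: [1, 1, 1, 1, 1]

```text
t: 2.23
eef_pos: [520.4, 82.0, 52.5]
tcp_rot: [3.141, 0.002, -0.145]
ft_force: [0.1, -0.7, -0.8]
opening: 0.005
grip_force: 0.0
```

Request:
arm_command:
  delta_pos:
    - [0, 0, -0.012]
    - [0, 0, -0.012]
    - [0, 0, -0.012]
    - [0, 0, 0.1]
    - [0, 0, 0.2]
  delta_rot:
    - [0, 0, 0]
    - [0, 0, 0]
    - [0, 0, 0]
    - [0, 0, 0]
    - [0, 0, 0]
  claw: [1, 1, 1, 1, 1]

```text
t: 2.65
eef_pos: [520.4, 82.1, 104.0]
tcp_rot: [3.141, 0.002, -0.145]
ft_force: [1.1, -1.0, 0.3]
opening: 0.006
grip_force: 0.0
```

Request:
arm_command:
  delta_pos:
    - [0, 0, 0.16]
    - [0, 0.1, 0.2]
    - [0, 0.2, 0.2]
    - [0, 0.3, 0.2]
    - [0, 0.3, 0.2]
  delta_rot:
    - [0, 0, 0]
    - [0, 0, 0]
    - [0, 0, 0]
    - [0, 0, 0]
    - [0, 0, 0]
  claw: [0.3, 0.3, 0.3, 0.3, 0.3]

```text
t: 3.07
eef_pos: [520.9, 160.1, 154.5]
tcp_rot: [-3.141, -0.002, -0.142]
ft_force: [-0.7, -0.2, -1.1]
opening: 0.294
grip_force: 0.0
```

```bash
python3 - <<'E'
from h import *
print(state()["eef_pos"])
im=read_camera("wrist");im2=read_camera("side")
cv2.imwrite("pics/w2.png",np.hstack([cv2.resize(im[:,:,::-1],(512,384)),cv2.resize(im2[165:305,270:350,::-1],None,fx=2.74,fy=2.74)[:384]])) if 1 else 0
E
```

```text
[520.86211507 160.13664647 154.52898084]
```

View pics/w2.png

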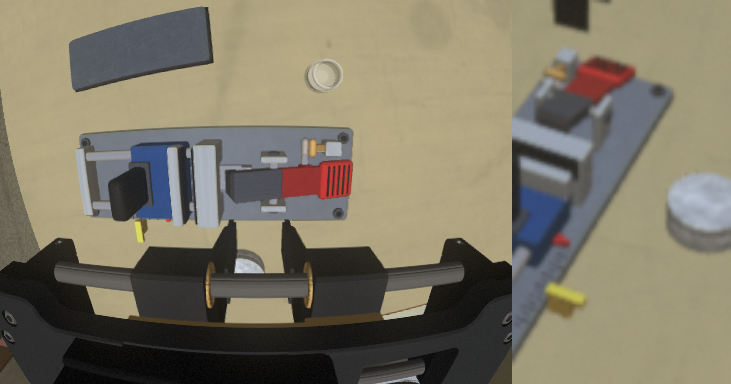

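The wrist view shows the pad foreshortened and tilted at (336,180). In the side view it has dropped about 11 px, so the lever is latched. Next I'll move above the handle and check the alignment.

Request:
arm_command:
  delta_pos:
    - [0.105, 0.438, 0]
    - [0.105, 0.438, 0]
    - [0.105, 0.438, 0]
    - [0.105, 0.438, 0]
    - [0.105, 0.438, 0]
  delta_rot:
    - [0, 0, 0]
    - [0, 0, 0]
    - [0, 0, 0]
    - [0, 0, 0]
    - [0, 0, 0]
  claw: [0.4, 0.4, 0.4, 0.4, 0.4]

```text
t: 3.58
eef_pos: [547.1, 266.8, 153.1]
tcp_rot: [3.141, 0.001, -0.143]
ft_force: [-0.3, -0.1, -0.0]
opening: 0.598
grip_force: 0.0
```

```bash
python3 - <<'E'
from h import *
print(state()["eef_pos"])
c=calibration("wrist");im=read_camera("wrist");cv2.imwrite("pics/w3.png",im[:,:,::-1])
np.savez("w3.npz",**c)
E
```

```text
[547.07263879 266.81578733 153.07283827]
```

View pics/w3.png

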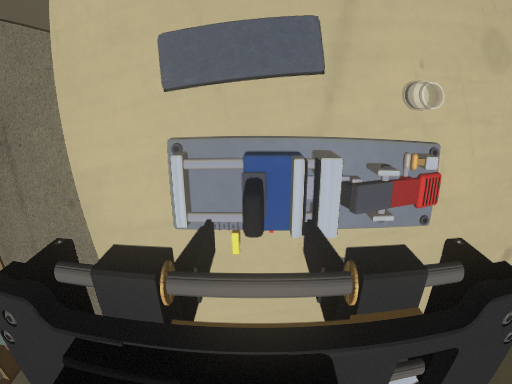

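The wrist view shows the handle (column 254) between the fingertips (210 and 308), with the pointer at (271,231) and the mark at (235,242). I'll descend and close on the handle.

Request:
arm_command:
  delta_pos:
    - [0, 0, -0.15]
    - [0, 0, -0.24]
    - [0, 0, -0.276]
    - [0, 0, -0.276]
    - [0, 0, -0.276]
  delta_rot:
    - [0, 0, 0]
    - [0, 0, 0]
    - [0, 0, 0]
    - [0, 0, 0]
    - [0, 0, 0]
  claw: [0.4, 0.4, 0.4, 0.4, 0.4]

```text
t: 4.05
eef_pos: [547.4, 265.8, 85.0]
tcp_rot: [3.141, 0.0, -0.145]
ft_force: [0.9, 0.3, 0.2]
opening: 0.603
grip_force: 0.0
```

Request:
arm_command:
  delta_pos:
    - [0, 0, 0]
    - [0, 0, 0]
    - [0, 0, 0]
    - [0, 0, 0]
    - [0, 0, 0]
  delta_rot:
    - [0, 0, 0]
    - [0, 0, 0]
    - [0, 0, 0]
    - [0, 0, 0]
    - [0, 0, 0]
  claw: [1, 1, 1, 1, 1]

```text
t: 4.47
eef_pos: [547.2, 266.8, 85.0]
tcp_rot: [-3.141, -0.001, -0.144]
ft_force: [-0.0, -0.4, 0.1]
opening: 0.308
grip_force: 0.0
```

Request:
arm_command:
  delta_pos:
    - [0, 0, 0]
    - [0, 0, 0]
    - [0, 0, 0]
    - [0, 0, 0]
    - [0, 0, 0]
  delta_rot:
    - [0, 0, 0]
    - [0, 0, 0]
    - [0, 0, 0]
    - [0, 0, 0]
    - [0, 0, 0]
  claw: [1, 1, 1, 1, 1]

```text
t: 4.88
eef_pos: [547.8, 270.7, 85.0]
tcp_rot: [-3.136, -0.003, -0.144]
ft_force: [0.6, 28.5, -2.9]
opening: 0.17
grip_force: 30.0
```

Request:
arm_command:
  delta_pos:
    - [0.004, 0.026, 0]
    - [0.008, 0.052, 0]
    - [0.011, 0.078, 0]
    - [0.015, 0.104, 0]
    - [0.019, 0.13, 0]
  delta_rot:
    - [0, 0, 0]
    - [0, 0, 0]
    - [0, 0, 0]
    - [0, 0, 0]
    - [0, 0, 0]
  claw: [1, 1, 1, 1, 1]

```text
t: 5.3
eef_pos: [551.7, 298.6, 84.7]
tcp_rot: [3.14, 0.001, -0.144]
ft_force: [-1.7, -8.4, 5.2]
opening: 0.166
grip_force: 30.0
```

```bash
cat > m.py <<'E'
from h import *
import sys
s=state();print(s["eef_pos"].round(1),s["ft_force"].round(1))
ex=np.array([-.144,-.9896]);ey=np.array([.9896,-.144]);O=np.array([538.4,205.7])
def wray(c,u,v,z):
    K,T=c["camera_matrix"],c["T"];a=np.array([(u-K[0,2])/K[0,0],(v-K[1,2])/K[1,1]]);r=np.linalg.norm(a)
    d=T[:3,:3]@np.array([*(a/r*np.sin(r)),np.cos(r)]);o=T[:3,3];return o+d*(z-o[2])/d[2]
tag=sys.argv[1];out=[]
for n in("top","side","wrist"):
    c=calibration(n);im=read_camera(n)[:,:,::-1].copy();f=wray if n=="wrist" else ray
    cv2.imwrite(f"pics/{n}{tag}.png",im)
    for nm,lo,hi in(("red",(0,130,80),(8,255,255)),("yel",(22,130,80),(36,255,255))):
        for b,ce in blobs(im,lo,hi,3)[0]:
            p=f(c,*ce,22)[:2]-O;q=[round(p@ex,1),round(p@ey,1)]
            if -130<q[0]<-30 and -90<q[1]<-25: print(n,nm,b,ce,q)
    if n=="wrist": out.append(cv2.resize(im[180:280,180:320],None,fx=4,fy=4,interpolation=2))
    elif n=="side": out.append(cv2.resize(im[230:300,240:338],None,fx=4,fy=4,interpolation=2))
h=max(o.shape[0] for o in out);w=min(o.shape[1] for o in out)
cv2.imwrite(f"pics/c{tag}.png",np.hstack([cv2.copyMakeBorder(o[:,:400],0,h-o.shape[0],0,0,0) for o in out]))
E
python3 m.py A
```

```text
[551.7 298.6  84.7] [-1.7 -8.4  5.2]
side red [279, 262, 5, 3, 12] [280.6, 263.2] [np.float64(-79.5), np.float64(-42.5)]
side yel [283, 269, 14, 9, 66] [288.7, 272.8] [np.float64(-93.0), np.float64(-64.4)]
```

View pics/cA.png

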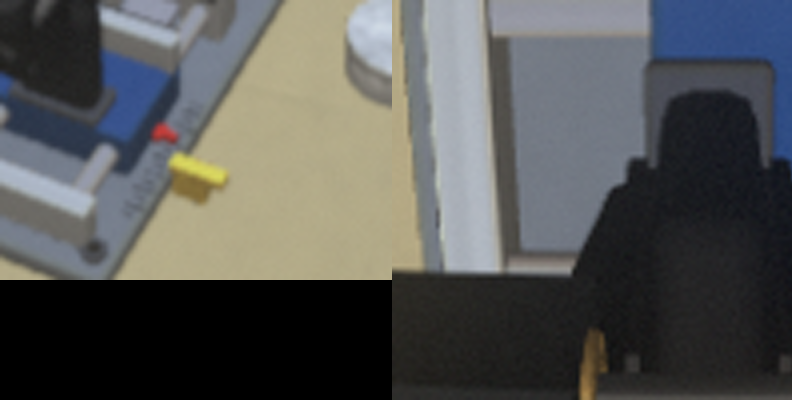

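The side crop shows the red pointer at (164,133) short of the yellow clip's top face at (198,170), and the handle is held. The wrist view can't see the pointer. I'll refine the pointer-to-mark distance from the pictures already saved.

```bash
cat > r.py <<'E'
from h import *
import sys
ex=np.array([-.144,-.9896]);ey=np.array([.9896,-.144]);O=np.array([538.4,205.7])
def wray(c,u,v,z):
    K,T=c["camera_matrix"],c["T"];a=np.array([(u-K[0,2])/K[0,0],(v-K[1,2])/K[1,1]]);r=np.linalg.norm(a)
    d=T[:3,:3]@np.array([*(a/r*np.sin(r)),np.cos(r)]);o=T[:3,3];return o+d*(z-o[2])/d[2]
for name,c,f,roi in(("top0",calibration("top"),ray,(150,200,225,260)),("side0",calibration("side"),ray,(270,310,240,290)),("sideA",calibration("side"),ray,(270,310,240,290)),("w3",dict(np.load("w3.npz")),wray,(220,290,222,262)),("w2",None,None,None)):
    if c is None: continue
    im=cv2.imread(f"pics/{name}.png").astype(float);x0,x1,y0,y1=roi
    b,g,r=[im[y0:y1,x0:x1,i] for i in range(3)]
    red=np.clip(r-np.maximum(g,b)-40,0,None)
    yel=np.clip(np.minimum(r,g)-b-(70),0,None)*(np.minimum(r,g)>150)
    for nm,m in(("red",red),("yel",yel)):
        if m.sum()==0: print(name,nm,0);continue
        yy,xx=np.mgrid[y0:y1,x0:x1];u,v=(m*xx).sum()/m.sum(),(m*yy).sum()/m.sum()
        print(name,nm,round(u,1),round(v,1),int((m>0).sum()),[((lambda d:[round(d@ex,1),round(d@ey,1)])(f(c,u,v,z)[:2]-O)) for z in(22,24,27)])
E
python3 r.py
```

```text
top0 red 183.8 236.0 14 [[np.float64(-48.7), np.float64(-41.6)], [np.float64(-48.5), np.float64(-41.6)], [np.float64(-48.2), np.float64(-41.5)]]
top0 yel 163.9 243.7 39 [[np.float64(-86.0), np.float64(-61.5)], [np.float64(-85.7), np.float64(-61.5)], [np.float64(-85.3), np.float64(-61.3)]]
side0 red 287.2 252.1 17 [[np.float64(-50.3), np.float64(-41.6)], [np.float64(-52.0), np.float64(-42.4)], [np.float64(-54.5), np.float64(-43.6)]]
side0 yel 289.3 271.7 39 [[np.float64(-90.4), np.float64(-64.3)], [np.float64(-92.0), np.float64(-65.0)], [np.float64(-94.3), np.float64(-66.0)]]
sideA red 280.4 262.8 22 [[np.float64(-78.8), np.float64(-41.8)], [np.float64(-80.4), np.float64(-42.6)], [np.float64(-82.8), np.float64(-43.7)]]
sideA yel 289.3 271.8 55 [[np.float64(-90.6), np.float64(-64.5)], [np.float64(-92.2), np.float64(-65.2)], [np.float64(-94.5), np.float64(-66.2)]]
w3 red 270.9 231.4 13 [[np.float64(-48.5), np.float64(-47.4)], [np.float64(-48.6), np.float64(-46.5)], [np.float64(-48.7), np.float64(-45.1)]]
w3 yel 235.0 243.2 150 [[np.float64(-86.4), np.float64(-61.3)], [np.float64(-86.2), np.float64(-60.3)], [np.float64(-85.9), np.float64(-58.8)]]
```

Request:
arm_command:
  delta_pos:
    - [0.001, 0.01, 0]
    - [0.003, 0.02, 0]
    - [0.005, 0.03, 0]
    - [0.005, 0.038, 0]
    - [0.005, 0.038, 0]
  delta_rot:
    - [0, 0, 0]
    - [0, 0, 0]
    - [0, 0, 0]
    - [0, 0, 0]
    - [0, 0, 0]
  claw: [1, 1, 1, 1, 1]

```text
t: 5.87
eef_pos: [553.0, 307.9, 84.7]
tcp_rot: [3.14, 0.0, -0.144]
ft_force: [-2.0, -8.1, 5.2]
opening: 0.164
grip_force: 30.0
```

```bash
python3 m.py B >/dev/null; sed -i 's/("w2",None,None,None)/("sideB",calibration("side"),ray,(270,310,240,290)),("topB",calibration("top"),ray,(150,200,225,260))/' r.py; python3 r.py|grep B; python3 -c "
from h import *
s=state();print(s['eef_pos'],s['ft_force'],s['t'])
im=cv2.imread('pics/sideB.png')[220:300,230:320];a=cv2.resize(im,None,fx=5,fy=5,interpolation=2)
im=cv2.imread('pics/topB.png')[180:260,130:200];b=cv2.resize(im,None,fx=5,fy=5,interpolation=2)
cv2.imwrite('pics/cB2.png',np.hstack([a,b]))"
```

```text
sideB red 278.6 266.0 21 [[np.float64(-87.0), np.float64(-42.2)], [np.float64(-88.6), np.float64(-42.9)], [np.float64(-91.0), np.float64(-44.1)]]
sideB yel 289.4 271.8 55 [[np.float64(-90.6), np.float64(-64.6)], [np.float64(-92.2), np.float64(-65.2)], [np.float64(-94.5), np.float64(-66.3)]]
topB red 0
topB yel 0
[552.97473333 307.70159348  84.68302373] [-1.84251228 -8.78168657  4.48682918] 6.0167
```

View pics/cB2.png

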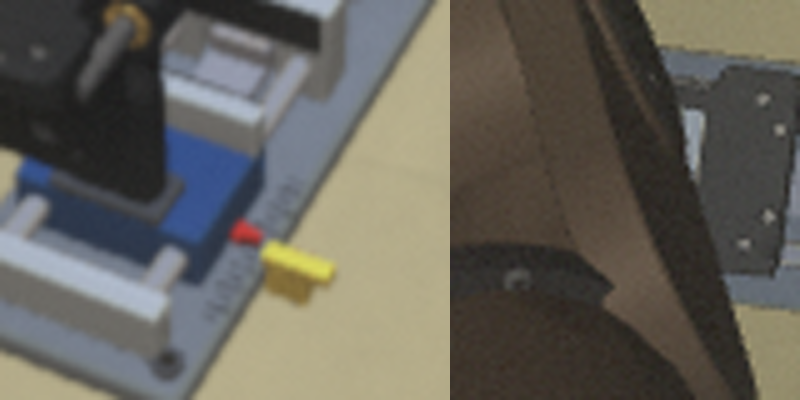

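The side crop shows the pointer tip at (262,236) and the clip's top face centred at (299,262). The cameras differ by about 3 mm on the distance, so I'll triangulate from the two close wrist views, which have a 110 mm baseline.

```bash
cat >> r.py <<'E'
print("--tri")
from scipy.spatial.transform import Rotation as R
c3=dict(np.load("w3.npz"));T3=c3["T"]
def shift(p,rot):
    r3=R.from_euler("xyz",[3.141,.001,-.143]);r=R.from_euler("xyz",rot);A=np.eye(4)
    D=(r*r3.inv()).as_matrix();p3=np.array([547.07,266.82,153.07])
    A[:3,:3]=D@T3[:3,:3];A[:3,3]=D@(T3[:3,3]-p3)+p;return dict(camera_matrix=c3["camera_matrix"],T=A)
c2=shift(np.array([520.86,160.14,154.53]),[-3.141,-.002,-.142])
res={}
def cen(im,nm,roi):
    x0,x1,y0,y1=roi;im=im.astype(float);b,g,r=[im[y0:y1,x0:x1,i] for i in range(3)]
    m=np.clip(r-np.maximum(g,b)-40,0,None) if nm=="red" else np.clip(np.minimum(r,g)-b-70,0,None)*(np.minimum(r,g)>150)
    yy,xx=np.mgrid[y0:y1,x0:x1];return (m*xx).sum()/m.sum(),(m*yy).sum()/m.sum(),int((m>0).sum())
obs={"red":[],"yel":[]}
for im,c,f,rois in((cv2.imread("pics/w2.png"),c2,wray,((155,180,210,230),(128,152,215,248))),(cv2.imread("pics/w3.png"),c3,wray,((262,282,225,240),(225,248,228,258))),(cv2.imread("pics/top0.png"),calibration("top"),ray,((175,195,228,245),(155,175,235,255))),(cv2.imread("pics/side0.png"),calibration("side"),ray,((280,295,245,260),(278,305,260,285)))):
    for nm,roi in zip(("red","yel"),rois):
        u,v,n=cen(im,nm,roi);p=f(c,u,v,22);o=c["T"][:3,3];obs[nm].append((o,(p-o)/np.linalg.norm(p-o)));print(nm,round(u,1),round(v,1),n)
def tri(l):
    A=sum(np.eye(3)-np.outer(d,d) for o,d in l);b=sum((np.eye(3)-np.outer(d,d))@o for o,d in l);return np.linalg.solve(A,b)
for sel in([0,1],[2,3],[1,2],[0,2],[0,1,2]):
    P={k:tri([obs[k][i] for i in sel]) for k in obs}
    q={k:[round((P[k][:2]-O)@ex,1),round((P[k][:2]-O)@ey,1),round(P[k][2],1)] for k in P};print(sel,q,"open",round(q["red"][0]-q["yel"][0],1))
E
python3 r.py | sed -n '/--tri/,$p' | sed 's/np.float64//g'
```

```text
--tri
red 167.6 220.1 13
yel 138.5 231.6 131
red 270.9 231.4 13
yel 235.0 243.2 150
red 183.8 236.0 14
yel 163.9 243.7 39
red 287.2 252.1 17
yel 289.3 271.7 39
[0, 1] {'red': [(-48.5), (-46.1), (24.2)], 'yel': [(-86.6), (-62.3), (20.2)]} open 38.1
[2, 3] {'red': [(-49.0), (-41.4), (20.7)], 'yel': [(-86.6), (-62.2), (17.0)]} open 37.6
[1, 2] {'red': [(-48.2), (-41.6), (34.0)], 'yel': [(-86.3), (-61.6), (21.4)]} open 38.1
[0, 2] {'red': [(-46.7), (-41.9), (32.3)], 'yel': [(-86.0), (-61.6), (21.7)]} open 39.3
[0, 1, 2] {'red': [(-47.6), (-42.6), (30.7)], 'yel': [(-86.2), (-61.7), (21.2)]} open 38.6
```

Triangulation puts the needed opening at about 38 mm, and the jaw is now at about 37. I'll add 1 mm and hold.

Request:
arm_command:
  delta_pos:
    - [0.0005, 0.004, 0]
    - [0.0005, 0.004, 0]
    - [0.0005, 0.004, 0]
    - [0.0005, 0.004, 0]
    - [0.0005, 0.004, 0]
  delta_rot:
    - [0, 0, 0]
    - [0, 0, 0]
    - [0, 0, 0]
    - [0, 0, 0]
    - [0, 0, 0]
  claw: [1, 1, 1, 1, 1]

```text
t: 6.43
eef_pos: [553.1, 308.6, 84.7]
tcp_rot: [3.14, 0.0, -0.144]
ft_force: [-1.5, -7.8, 4.7]
opening: 0.167
grip_force: 30.0
```

Request:
arm_command:
  delta_pos:
    - [0, 0, 0]
    - [0, 0, 0]
    - [0, 0, 0]
    - [0, 0, 0]
    - [0, 0, 0]
  delta_rot:
    - [0, 0, 0]
    - [0, 0, 0]
    - [0, 0, 0]
    - [0, 0, 0]
    - [0, 0, 0]
  claw: [1, 1, 1, 1, 1]

```text
t: 6.85
eef_pos: [553.1, 308.6, 84.7]
tcp_rot: [3.14, 0.0, -0.144]
ft_force: [-1.1, -8.6, 4.1]
opening: 0.165
grip_force: 30.0
```

Request:
arm_command:
  delta_pos:
    - [0, 0, 0]
    - [0, 0, 0]
    - [0, 0, 0]
    - [0, 0, 0]
    - [0, 0, 0]
  delta_rot:
    - [0, 0, 0]
    - [0, 0, 0]
    - [0, 0, 0]
    - [0, 0, 0]
    - [0, 0, 0]
  claw: [1, 1, 1, 1, 1]

```text
t: 7.27
eef_pos: [553.1, 308.6, 84.7]
tcp_rot: [3.14, 0.0, -0.144]
ft_force: [-1.0, -8.6, 5.4]
opening: 0.169
grip_force: 30.0
```

```bash
python3 -c "
from cell import *
print(job_done())"
```

```text
the job is handed in; nothing more can be done
None
```

I've handed the job in: the lever is snapped down and released, and the gripper is holding the jaw by its handle at about 38 mm open. By my measurements that puts the pointer within about 1 mm of the mark's middle, though one camera read up to 3 mm short. The arm made no contact with the tin, jar or case that I saw, but I did not measure them again at the end, and `job_done()` gave no verdict.

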